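# Clip the long lamp stem into its holder

### The arm

A 6-joint arm with a two-finger parallel gripper is mounted at the origin on the work surface. World frame = base frame: x ahead of the robot, y to its left, z up, the work surface at z = 0. Lengths are in m, angles in rad, forces in N, time in s.
With the tool pointing down it reaches from about 0.3 to 0.875 m from the base axis. Payload 6.4 kg.
Tool frame: the origin (TCP) lies midway between the tips of the shut fingers; the grasp point (between the pads) lies 19 mm behind it; z points along the fingers, y is the direction in which the jaws open and shut (so a half turn about z gives the same grasp; the last joint's range is limited). The gripper opens to 85 mm and grips with 20 to 120 N. Pads are 22 mm wide; open, the fingers measure 114 mm over their backs; the gripper's body (76 mm by 85 mm) begins 54 mm behind the grasp point. The pads swing forward as they close: fully open they stand 13 mm farther back than shut.
Start: joints at [-1.472, 0.181, 1.607, -0, 1.354, -0.206], TCP at [0.173, -0.549, 0.231] pointing down, gripper open.
Joint ranges: [-2.99, 2.99], [-0.89, 2.07], [0.3, 2.58], [-1.14, 4.28], [0, 2.63], [-3.12, 3.12]. Speed limits (rad/s): [2.57, 2.57, 3.01, 3.14, 3.14, 3.14].

### API

Orientations are given as a unit quaternion [w, x, y, z].
In Python, from bench import get_obs, camera, hand_in gives the robot as it stands.
- The arm moves only by the tool drive_tool, never from a script. Its argument "deltas" is a list of rows, each a list of 2 entries, a list of its own where there are three numbers: the shift along the world's x, y, z in m, then the turn about the world's z in rad. A call has 1 to 10 rows; each row shifts and turns the pose as measured when the row begins; what a row does not reach is not made up. A row lasts 1/10 s, in which the tool goes at most 50 mm and 8.59 degrees, less where a joint would pass 70% of its speed; a pose out of reach is approached as far as the arm can. A call is refused whole if a number of a shift passes 0.05 or a number of a turn 0.15, either way. A call with a gripper value outside its range is refused whole. "gripper" is the opening, from 0 (shut) to 1 (fully open), set as the call begins (left out, the last holds). The fingers move at their own pace and stop on an object; the grip force is fixed at half the most. Time passes only in rows, so rows that do not move let the fingers close. It gives the time, the measured TCP pose, the force and the opening at its end, in the units of the state.
- get_obs(): the state, without advancing time (a new reading comes with each control period).
- camera(name): name is "scene" or "top" or "wrist"; returns a dict with "frame" (384x512x3 uint8, red, green, blue), "fx", "fy", "cx", "cy" (pixels), "eye" and "attitude" of the camera in the world. Camera axes: x right, y down, z forward; pixel columns grow to the right and rows downward; lengths in m; the calibration is good to about 2 mm. The wrist camera is an equidistant fisheye: a pixel r from the principal point sees the ray r / f radians off the axis. A picture is of the moment at which its call begins. There is no depth.
- hand_in(): hands the job in, once; it reports no verdict.
The state is a dict: "time_s": time; "q": joint angles; "dq": joint speeds; "joint_efforts": joint torques, N m; "eef_pos": TCP position; "eef_rot": TCP orientation; "wrist_force": force on the tool from outside, world axes, zero at the start; "torque": the same for the moment, N m; "opening": opening from 0.0 (shut) to 1.0 (fully open).
Only numpy, scipy, OpenCV 4.12 (cv2) and the standard library are available. Lean on these libraries where they do the work, as an engineer would, in place of code of your own. Each camera call takes 0.05 s, during which the arm holds its last target.

### The job

Three brass lamp stems lie on the packing bench. Take the long, straight one (plain slim tube all along between its two hexagonal end nuts; not the short one, nor the one with the swollen middle) and press it down into the wooden-based spring holder, past the sprung jaw, until it rests on the bottom of both forks with the jaw closed over it. Let go and leave it there.

Things in the scene. Friction and masses are not known exactly. Their poses are not given: they have to be found in the camera images.
- stem_mid (a point): Centre of the long straight brass stem: plain 16 mm round tube, 182 mm long overall, a hexagonal nut 28 mm across flats and 22 mm long at each end (140 mm of bare tube between). It lies on its nuts, axis 14 mm above the bench; 0.11-0.23 kg. x runs along the tube; either end is the same. Beside it, over 75 mm off, lie two other stems: one 100 mm long, one as long but with a 27 mm swollen middle.
- clip_seat (a point): Seat: where the tube's centre belongs, 48 mm above the bench, tube along x either way round, z up. Fixed holder: brown wooden base 150 x 90 x 14 mm, two steel forks 10 mm wide centred at x = +-39 mm, fork bottoms 40 mm above the bench; between them fingers have room down to 28 mm above the bench. Fixed fork walls on the -y side, jaw on the +y side. The nuts go outside all this, with 14 mm play along x.
- jaw_nose (a point): Tip of the dark hinged jaw's noses, midway between its two cheeks (10 mm wide, at x = +-50 mm of the seat), 60 mm above the bench. Closed, they leave a 10 mm gap to the fixed walls, whose faces are at seat y = -9 mm. Above, the mouth flares, open from seat y = -23 to +17 mm at its top, 85 mm above the bench. The tube pushed straight down over the seat swings the jaw to +y and passes it.
- jaw (a joint): Opening angle of the sprung jaw (rad): 0 is closed against its stop, where the spring holds it; it grows to about 0.2 as the tube passes, at most 0.6, and springs back to 0 behind the tube. Passing takes roughly 4 to 10 N downward on the tube; its own weight is not enough.
Mind the look-alikes: they are no part of the job. Leave any purple look-alike of the part that bears clip_seat alone. What is shaped like the part that bears stem_mid but purple is not meant.

How it is judged:
By the outcome, as a careful person would: the job done as asked, in the order asked, and still so for the second after the job is handed in, with the robot touching nothing.
It also fails if it takes over 38 s, if anything falls off the work surface, if the arm or the gripper's body presses on something with over 40 N, if the wrist force passes 120 N, or if a joint passes its speed limit or range.

## Working session

There is one attempt and no reset: what is moved stays moved. The work goes in short steps, Python scripts to look and compute and a tool call to move; the robot and the scene stay as the last step left them, time stands still between calls to the robot, and variables do not carry over. Pictures are saved under pics/ and viewed, and the job is handed in when it is done.

Besides the shell and the picture viewer there is one more tool, called after "Call:" as name([rows], argument=value, ...), one row to a line, values as JSON. drive_tool: Moves the arm, as the interface text tells. Its arguments: {"type":"object","properties":{"deltas":{"type":"array","items":{"type":"array"}},"gripper":{"type":"number"}},"required":["deltas"]}

```bash
mkdir -p pics
python3 - <<'E'
from bench import get_obs,camera
import cv2,pickle
o=get_obs();print(o)
for n in ["scene","top"]:
    c=camera(n);cv2.imwrite(f"pics/{n}0.png",cv2.resize(c["frame"][:,:,::-1],(800,600)))
    cv2.imwrite(f"pics/{n}0raw.png",c["frame"][:,:,::-1])
    pickle.dump(c,open(f"{n}0.pkl","wb"))
    print(n,{k:v for k,v in c.items() if k!="frame"})
E
```

```text
{'time_s': 0.0, 'q': array([-1.47228715e+00,  1.81549070e-01,  1.60801162e+00,  2.60026821e-05,
        1.35377514e+00, -2.06272904e-01]), 'dq': array([ 0.00033244, -0.00076422,  0.0006065 ,  0.00015679,  0.00013667,
       -0.00097558]), 'joint_efforts': array([-4.40492313e-04, -4.44876373e+01, -3.51337552e+01, -2.23522425e-04,
        9.15024604e-03, -3.37586556e-06]), 'eef_pos': array([ 0.17253368, -0.54793243,  0.23037788]), 'eef_rot': array([-8.69639387e-04,  9.88410990e-01,  1.51799061e-01,  5.96155641e-05]), 'wrist_force': array([ 0.03843355, -0.88801553, -0.05556489]), 'torque': array([-0.03643308, -0.01045388, -0.04191429]), 'opening': 0.9978553473992253}
scene {'fx': 445.7426694198494, 'fy': 445.7426694198494, 'cx': 259.8412644492065, 'cy': 193.15405676623948, 'eye': array([ 1.51101357, -0.22477449,  0.79202466]), 'attitude': array([-0.35706202,  0.64904765,  0.59388169, -0.31392419])}
top {'fx': 413.2868474734915, 'fy': 413.2868474734915, 'cx': 254.61964255571914, 'cy': 192.59135436858926, 'eye': array([ 0.20544273, -0.1193466 ,  1.3956295 ]), 'attitude': array([-0.05422792,  0.71149897, -0.69944733,  0.04002464])}
```

View pics/scene0.png

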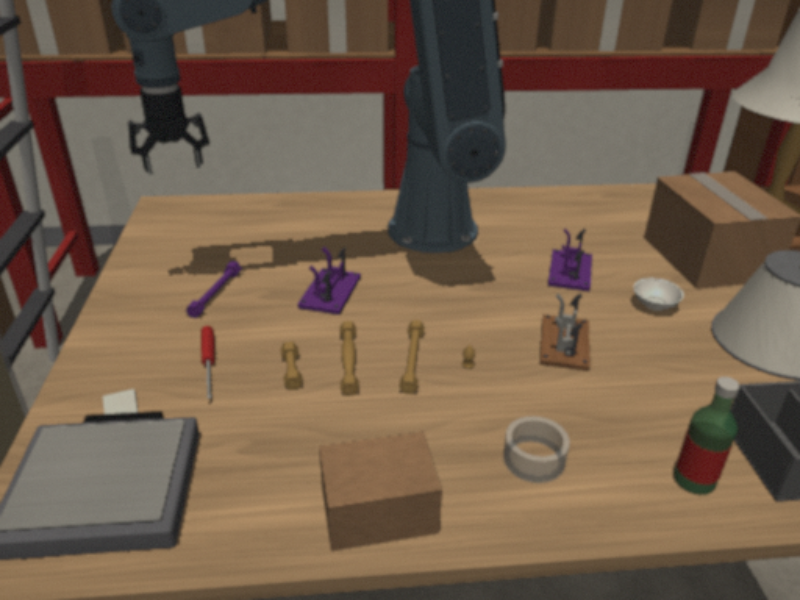

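View pics/top0.png

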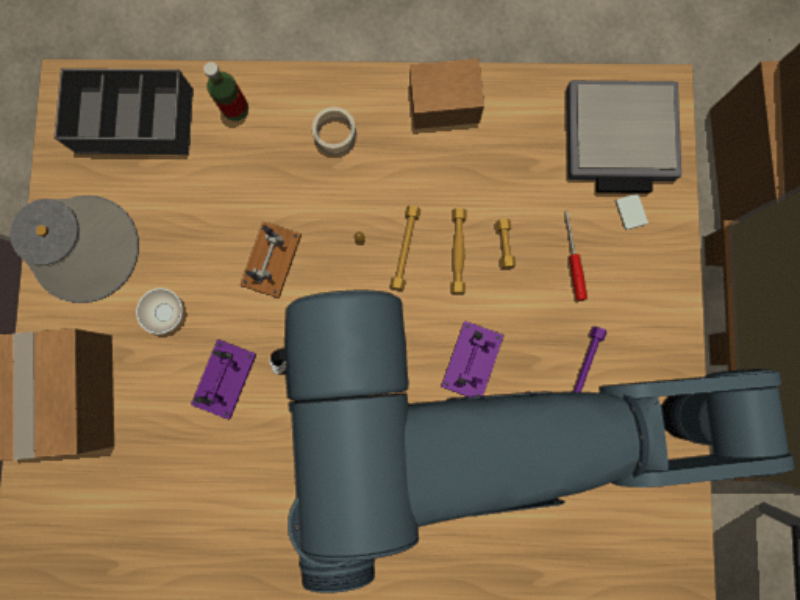

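The target stem is at about (405,248) in the top view; the swollen one is next to it at (458,250). The brown holder is at (270,260). I'll zoom in on both next.

```bash
cat > h.py <<'E'
import numpy as np,cv2,pickle
from scipy.spatial.transform import Rotation as R
def rot(c):
    a=c["attitude"];return R.from_quat([a[1],a[2],a[3],a[0]]).as_matrix()
def ray(c,u,v):
    return rot(c)@np.array([(u-c["cx"])/c["fx"],(v-c["cy"])/c["fy"],1.])
def back(c,u,v,z):
    d=ray(c,u,v);e=c["eye"];return e+d*(z-e[2])/d[2]
def proj(c,p):
    q=rot(c).T@(np.array(p)-c["eye"]);return np.array([c["fx"]*q[0]/q[2]+c["cx"],c["fy"]*q[1]/q[2]+c["cy"]])
def crop(c,u0,v0,u1,v1,s,fn):
    cv2.imwrite(fn,cv2.resize(c["frame"][v0:v1,u0:u1,::-1],None,fx=s,fy=s,interpolation=cv2.INTER_CUBIC))
E
python3 - <<'E'
from h import *
t=pickle.load(open("top0.pkl","rb"));s=pickle.load(open("scene0.pkl","rb"))
crop(t,145,125,305,200,5,"pics/tcrop.png")
crop(s,330,175,390,245,8,"pics/scrop.png")
# stem segmentation in top
f=t["frame"];hsv=cv2.cvtColor(f,cv2.COLOR_RGB2HSV)
print(hsv[160,258],hsv[136,264],hsv[160,275])
E
```

```text
[ 20 171 171] [ 19 170 190] [ 16 128 169]
```

View pics/tcrop.png

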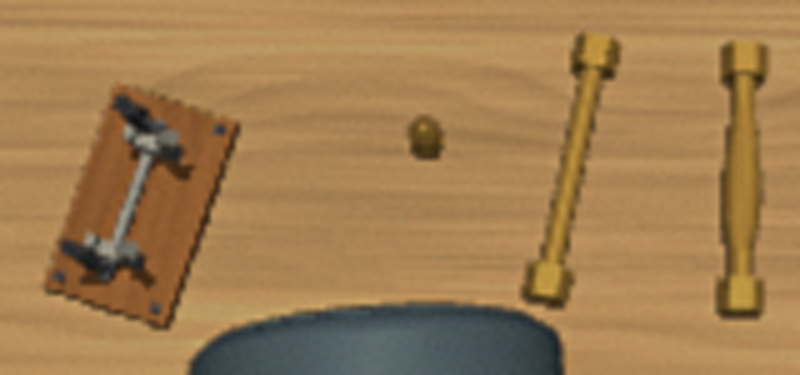

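View pics/scrop.png

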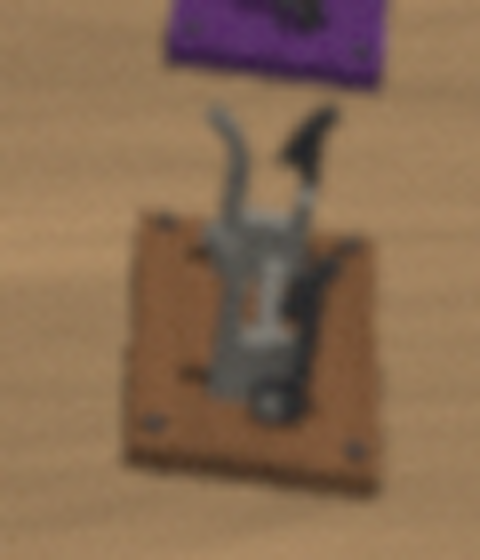

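Run:
```python
from h import *
t=pickle.load(open("top0.pkl","rb"));s=pickle.load(open("scene0.pkl","rb"))
T=lambda x,y,z:back(t,145+x/5-.4,125+y/5-.4,z)
a=T(597,55,.018);b=T(547,283,.018);print(a,b,(a+b)/2,np.linalg.norm(a-b),np.degrees(np.arctan2(*(a-b)[[1,0]])))
c=[T(*p,.014) for p in [(118,85),(240,122),(168,328),(45,290)]]
print(np.mean(c,0),[np.linalg.norm(c[i]-c[i-1]) for i in range(4)])
for i,j in((0,3),(1,2)): print(np.degrees(np.arctan2(*(c[i]-c[j])[[1,0]])))
# scene base corners
S=lambda x,y,z:back(s,330+x/8-.4,175+y/8-.4,z)
d=[S(*p,.014) for p in [(142,212),(372,240),(378,488),(128,458)]]
print(np.array(d),np.mean(d,0),[np.linalg.norm(d[i]-d[i-1]) for i in range(4)])
```

```text
[ 0.58756611 -0.11843038  0.018     ] [ 0.42885813 -0.08710217  0.018     ] [ 0.50821212 -0.10276627  0.018     ] 0.16177045051658068 -11.166362574905575
[0.47886909 0.1901426  0.014     ] [np.float64(0.15000347289141283), np.float64(0.0888657951251503), np.float64(0.14992087982285032), np.float64(0.088610381366574)]
-16.75024970491526
-16.848138456030224
[[0.39490899 0.1718873  0.014     ]
 [0.42033621 0.25597261 0.014     ]
 [0.56976081 0.20977355 0.014     ]
 [0.5463942  0.12640342 0.014     ]] [0.48285005 0.19100922 0.014     ] [np.float64(0.15816621757519292), np.float64(0.08784579290768316), np.float64(0.1564035265935232), np.float64(0.08658277089849531)]
```

Call:
drive_tool([
  [[0.028,0.037,0],-0.1],
  [[0.028,0.037,0],-0.1],
  [[0.028,0.037,0],-0.1],
  [[0.028,0.037,0],-0.1],
  [[0.028,0.037,0],-0.1],
  [[0.028,0.037,0],0],
  [[0.028,0.037,0],0],
  [[0.028,0.037,0],0],
  [[0.028,0.037,0],0],
  [[0.028,0.037,0],0],
], gripper=1.0)

```text
time_s: 1.1
eef_pos: [0.4548, -0.1654, 0.2266]
eef_rot: [-0.003, 0.993, -0.114, -0.001]
wrist_force: [2.1, -0.6, 0.4]
opening: 0.999
```

Call:
drive_tool([
  [[0.025,0.031,0],0.03],
  [[0.022,0.03,0],0],
  [[0,0,0],0],
  [[0,0,0],0],
])

```text
time_s: 1.5
eef_pos: [0.5048, -0.0954, 0.2254]
eef_rot: [-0.003, 0.996, -0.094, -0.002]
wrist_force: [0.2, -0.5, -0.4]
opening: 1.003
```

Run:
```python
from bench import get_obs,camera
import cv2,pickle
from h import *
o=get_obs();print(o["eef_pos"],o["eef_rot"],o["q"],o["wrist_force"])
c=camera("wrist");cv2.imwrite("pics/w1.png",cv2.resize(c["frame"][:,:,::-1],(800,600)));pickle.dump(c,open("w1.pkl","wb"))
print({k:v for k,v in c.items() if k!="frame"})
```

```text
[ 0.50476732 -0.09537285  0.22535736] [-0.00346627  0.99554675 -0.09419255 -0.00155331] [-0.42167023  0.05119079  1.76259103  0.00572674  1.3329853   1.33642875] [ 0.19432208 -0.49715751 -0.44030145]
{'fx': 297.3186396354542, 'fy': 297.3186396354542, 'cx': 259.4925362168695, 'cy': 195.46249642471682, 'eye': array([ 0.57273431, -0.10873922,  0.36743697]), 'attitude': array([-0.08553452, -0.63187628,  0.76274496,  0.10787181])}
```

View pics/w1.png

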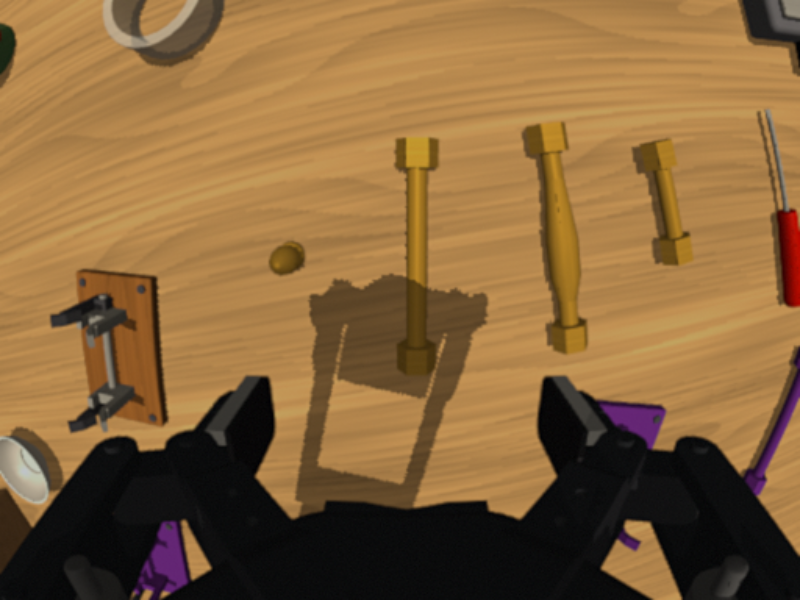

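Wrist view: target stem runs vertically from the nut at (417,152) to the nut at (416,357). The holder is at (110,345), with its dark jaw on the left.

```bash
cat >> h.py <<'E'
def wray(c,u,v):
    x=(u-c["cx"])/c["fx"];y=(v-c["cy"])/c["fy"];r=np.hypot(x,y);k=np.sin(r)/r if r>1e-9 else 1
    return rot(c)@np.array([x*k,y*k,np.cos(r)])
def wback(c,u,v,z):
    d=wray(c,u,v);e=c["eye"];return e+d*(z-e[2])/d[2]
def wproj(c,p):
    q=rot(c).T@(np.array(p)-c["eye"]);th=np.arctan2(np.hypot(q[0],q[1]),q[2]);n=np.hypot(q[0],q[1])
    return np.array([c["cx"]+c["fx"]*th*q[0]/n,c["cy"]+c["fy"]*th*q[1]/n])
E
python3 - <<'E'
from h import *
w=pickle.load(open("w1.pkl","rb"))
W=lambda x,y,z:wback(w,(x+.5)*.64-.5,(y+.5)*.64-.5,z)
a=W(417.5,170,.022);b=W(416.5,341,.022)
# junction tube/nut on top
print(a,b,(a+b)/2,np.linalg.norm(a-b),np.degrees(np.arctan2(*(a-b)[[1,0]])))
c=[W(*p,.014) for p in [(79,270),(157,277),(166,424),(95,413)]]
print(c,np.mean(c,0))
crop(w,20,150,120,300,5,"pics/wcrop.png")
E
```

```text
[ 0.57692745 -0.11626107  0.022     ] [ 0.44682621 -0.09140989  0.022     ] [ 0.51187683 -0.10383548  0.022     ] 0.1324534464978297 -10.814040423702025
[array([0.56547948, 0.20607315, 0.014     ]), array([0.53981876, 0.11832981, 0.014     ]), array([0.40029835, 0.16387865, 0.014     ]), array([0.42043209, 0.25244667, 0.014     ])] [0.48150717 0.18518207 0.014     ]
```

View pics/wcrop.png

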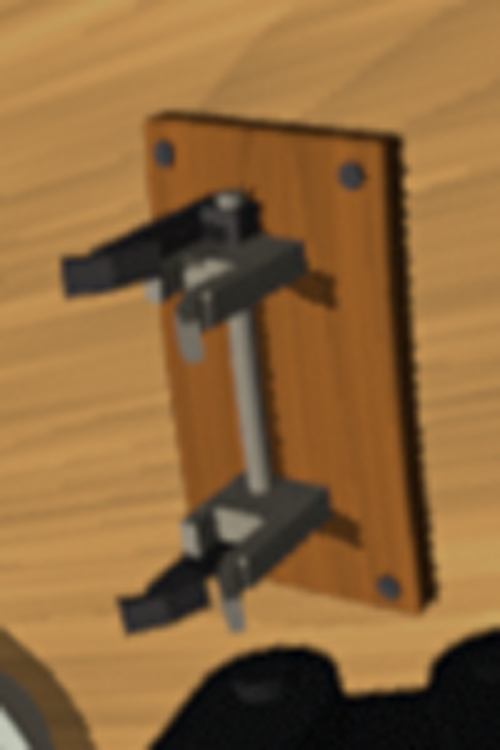

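Call:
drive_tool([
  [[0.005,-0.008,-0.03],0],
  [[0,0,-0.045],0],
  [[0,0,-0.045],0],
  [[0,0,-0.045],0],
  [[0,0,-0.03],0],
  [[0,0,-0.01],0],
  [[0,0,0],0],
])

```text
time_s: 2.25
eef_pos: [0.5066, -0.1126, 0.0169]
eef_rot: [-0.002, 0.995, -0.101, 0.001]
wrist_force: [-0.2, -0.6, 1.0]
opening: 1.001
```

Call:
drive_tool([
  [[0.003,0.009,0],0.01],
  [[0,0,0],0],
  [[0,0,-0.011],0],
  [[0,0,0],0],
])

```text
time_s: 2.65
eef_pos: [0.5136, -0.1054, 0.0107]
eef_rot: [-0.0, 0.995, -0.096, 0.006]
wrist_force: [-0.8, -0.4, -0.1]
opening: 1.005
```

Run:
```python
from bench import get_obs,camera
from h import *
o=get_obs();print(o["eef_pos"],o["eef_rot"])
c=camera("wrist");cv2.imwrite("pics/w2.png",cv2.resize(c["frame"][:,:,::-1],(800,600)));pickle.dump(c,open("w2.pkl","wb"))
```

```text
[ 0.51363068 -0.10544996  0.01071439] [-1.78569814e-04  9.95369186e-01 -9.59494546e-02  5.81847254e-03]
```

View pics/w2.png

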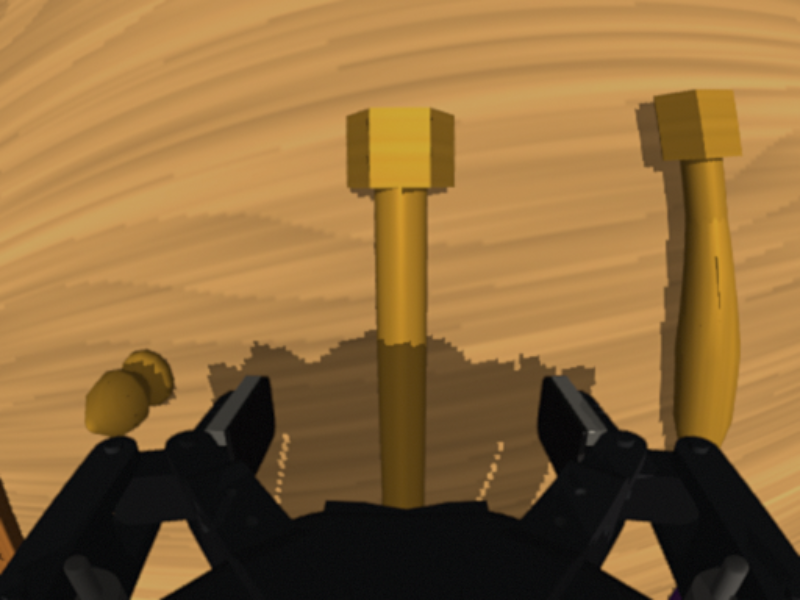

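The stem is centred between the fingers, with the tube at (402,400) and the far nut's inner edge at (402,190). I'll work out the lengthwise offset from that edge.

Run:
```python
from h import *
w=pickle.load(open("w2.pkl","rb"))
W=lambda x,y,z:wback(w,(x+.5)*.64-.5,(y+.5)*.64-.5,z)
print(w["eye"])
j=W(402,189,.024);k=W(403,450,.022);n=W(400,107,.028)
print(j,k,n,np.degrees(np.arctan2(*(j-k)[[1,0]])))
u=(j-k)/np.linalg.norm(j-k); print("mid",j-u*.07,n-u*.091)
```

```text
[ 0.57955953 -0.11790306  0.15383592]
[ 0.5785469 -0.1165583  0.024    ] [ 0.49652412 -0.10079086  0.022     ] [ 0.6006799  -0.12034582  0.028     ] -10.88137300141198
mid [ 0.50982519 -0.10334776  0.02232433] [ 0.51134167 -0.10317211  0.02582162]
```

Call:
drive_tool([
  [[-0.003,0.002,-0.005],0],
  [[0,0,0],0],
  [[0,0,0],0],
])

```text
time_s: 3.0
eef_pos: [0.5119, -0.1038, 0.0069]
eef_rot: [0.0, 0.995, -0.096, 0.007]
wrist_force: [-0.1, 0.3, -0.1]
opening: 1.002
```

Call:
drive_tool([
  [[0,0,0],0],
  [[0,0,0],0],
  [[0,0,0],0],
  [[0,0,0],0],
  [[0,0,0],0],
  [[0,0,0],0],
  [[0,0,0],0],
  [[0,0,0],0],
], gripper=0.0)

```text
time_s: 3.8
eef_pos: [0.512, -0.1038, 0.0073]
eef_rot: [0.0, 0.995, -0.096, 0.007]
wrist_force: [-0.9, 0.2, 1.5]
opening: 0.161
```

Call:
drive_tool([
  [[0,0,0],0],
  [[0,0,0],0],
  [[0,0,0.02],0],
  [[0,0,0.04],0],
  [[0,0,0.045],0],
  [[0,0,0.045],0],
  [[0,0.02,0.03],0],
  [[0,0.03,0],0],
])

```text
time_s: 4.6
eef_pos: [0.5073, -0.0535, 0.1902]
eef_rot: [-0.001, 0.995, -0.098, 0.003]
wrist_force: [0.8, 0.4, -2.5]
opening: 0.159
```

Run:
```python
from bench import get_obs,camera
from h import *
o=get_obs();print(o["eef_pos"],o["eef_rot"],o["wrist_force"])
c=camera("wrist");cv2.imwrite("pics/w3.png",cv2.resize(c["frame"][:,:,::-1],(800,600)));pickle.dump(c,open("w3.pkl","wb"))
c=camera("scene");crop(c,180,80,430,260,3,"pics/s3.png")
```

```text
[ 0.50730543 -0.0535479   0.19022703] [-9.15351727e-04  9.95152289e-01 -9.82845470e-02  3.35122606e-03] [ 0.78068783  0.44512925 -2.51120942]
```

View pics/w3.png

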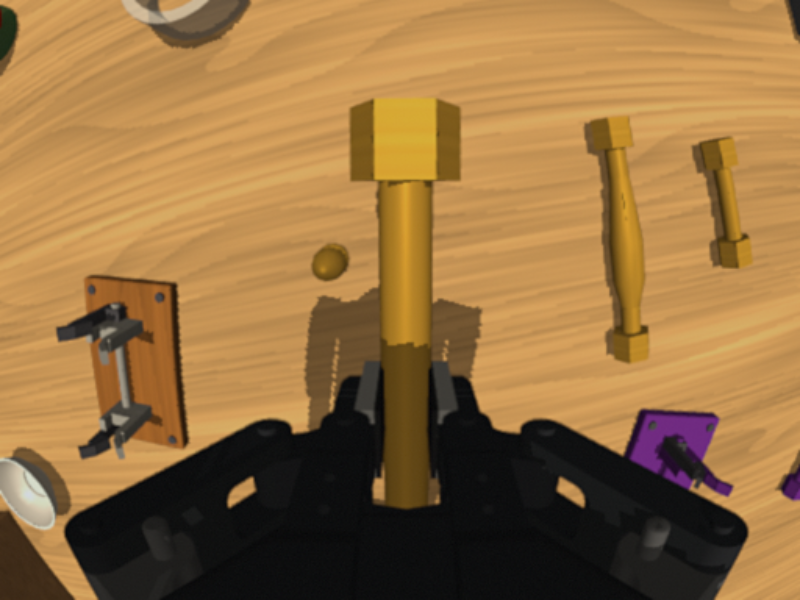

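View pics/s3.png

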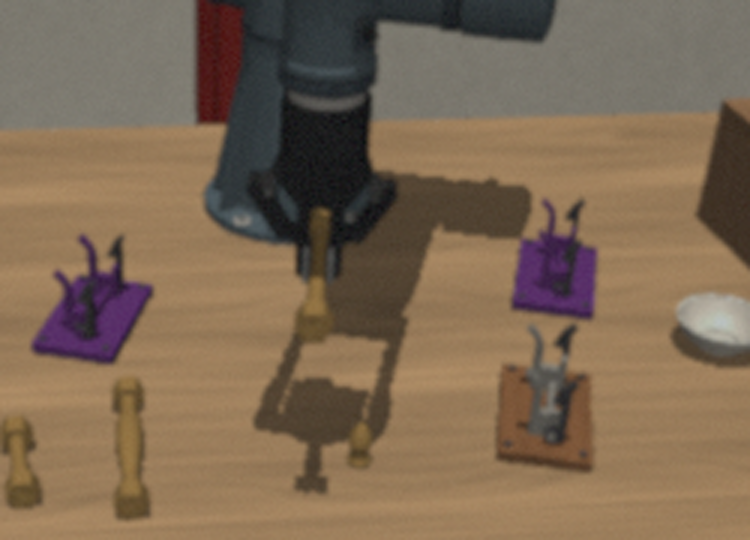

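The stem is held level, seen at (405,300) in the wrist view. Next I'll move closer to the holder, turn to its yaw and look again.

Call:
drive_tool([
  [[-0.005,0.04,0],-0.05],
  [[-0.005,0.04,0],-0.05],
  [[-0.005,0.03,0],0],
  [[0,0.02,0],0],
  [[0,0,0],0],
  [[0,0,0],0],
])

```text
time_s: 5.3
eef_pos: [0.4859, 0.0826, 0.182]
eef_rot: [-0.001, 0.989, -0.148, -0.003]
wrist_force: [-0.3, 0.1, -2.5]
opening: 0.16
```

Run:
```python
from bench import get_obs,camera
from h import *
o=get_obs();print(o["eef_pos"],o["eef_rot"],o["wrist_force"])
c=camera("wrist");cv2.imwrite("pics/w4.png",cv2.resize(c["frame"][:,:,::-1],(800,600)));pickle.dump(c,open("w4.pkl","wb"))
```

```text
[0.48589483 0.08262399 0.18195327] [-0.00118563  0.98900456 -0.14784249 -0.00334299] [-0.31353378  0.05707344 -2.51947749]
```

View pics/w4.png

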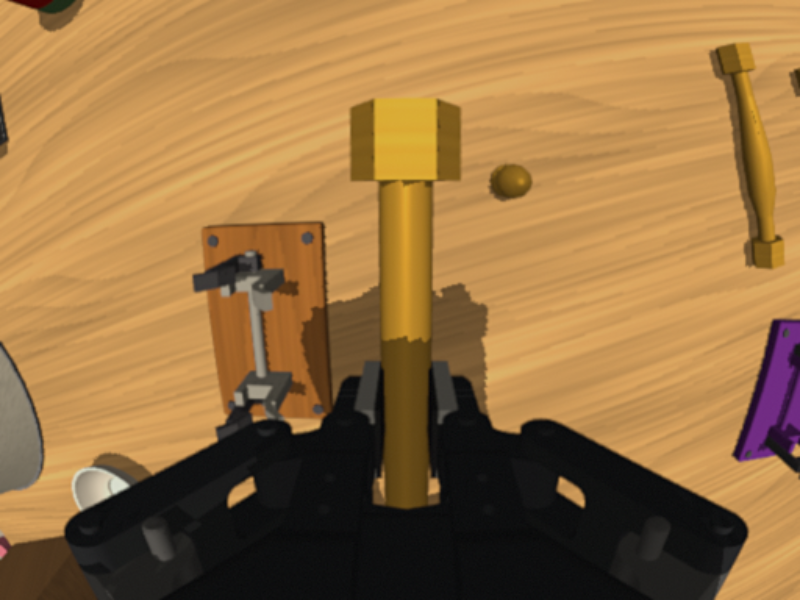

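```bash
cat > ov.py <<'E'
from h import *
import sys
def model(cx,cy,yaw):
    R2=np.array([[np.cos(yaw),-np.sin(yaw)],[np.sin(yaw),np.cos(yaw)]])
    def P(x,y,z): return np.r_[R2@[x,y]+[cx,cy],z]
    segs=[]
    def box(pts,col):
        for a,b in zip(pts,pts[1:]): segs.append((P(*a),P(*b),col))
    for s in(1,-1):
        for e in(-5,5):
            X=s*39+e
            box([(X/1000,-.023,.085),(X/1000,-.009,.060),(X/1000,-.009,.040),(X/1000,.008,.040)],(0,0,255))
        box([((s*39-5)/1000,-.023,.085),((s*39+5)/1000,-.023,.085)],(0,0,255))
        for e in(-5,5):
            X=s*50+e
            box([(X/1000,.017,.085),(X/1000,.001,.060)],(255,255,0))
        box([((s*50-5)/1000,.017,.085),((s*50+5)/1000,.017,.085)],(255,255,0))
    return segs,P
def draw(c,pr,seat,yaw,base,u0,v0,u1,v1,s,fn):
    im=cv2.resize(c["frame"][v0:v1,u0:u1,::-1],None,fx=s,fy=s,interpolation=cv2.INTER_CUBIC).copy()
    segs,P=model(*seat,yaw)
    _,Q=model(*base,yaw)
    B=[(.075,.045),(.075,-.045),(-.075,-.045),(-.075,.045),(.075,.045)]
    segs+= [(Q(*a,.014),Q(*b,.014),(0,255,0)) for a,b in zip(B,B[1:])]
    for a,b,col in segs:
        p,q=[tuple(int(v) for v in ((pr(c,x)-[u0,v0]+.5)*s)) for x in(a,b)]
        cv2.line(im,p,q,col,1)
    cv2.imwrite(fn,im)
E
python3 - <<'E'
from ov import *
w=pickle.load(open("w4.pkl","rb"));t=pickle.load(open("top0.pkl","rb"));s=pickle.load(open("scene0.pkl","rb"))
W=lambda x,y,z:wback(w,(x+.5)*.64-.5,(y+.5)*.64-.5,z)
c=[W(*p,.014) for p in [(203,228),(323,223),(330,413)]]
print(c,(c[0]+c[2])/2,np.linalg.norm(c[0]-c[1]),np.linalg.norm(c[2]-c[1]),np.degrees(np.arctan2(*(c[1]-c[2])[[1,0]])))
b=(.4795,.189);y=np.radians(-16.9)
draw(w,wproj,b,y,b,115,135,225,285,5,"pics/ow.png")
draw(t,proj,b,y,b,145,130,210,200,8,"pics/ot.png")
draw(s,proj,b,y,b,330,175,390,245,8,"pics/os.png")
a=[cv2.imread(f"pics/o{k}.png") for k in "wts"]
H=560
im=np.hstack([cv2.resize(i,(int(i.shape[1]*H/i.shape[0]),H)) for i in a]);cv2.imwrite("pics/o1.png",cv2.resize(im,None,fx=800/im.shape[1],fy=800/im.shape[1]) if 0 else im);print(im.shape)
E
```

```text
[array([0.56491193, 0.21015037, 0.014     ]), array([0.53941186, 0.12519339, 0.014     ]), array([0.4029223 , 0.16911847, 0.014     ])] [0.48391711 0.18963442 0.014     ] 0.08870141730142277 0.143383447969831 -17.839217867497382
(560, 1410, 3)
```

View pics/ow.png

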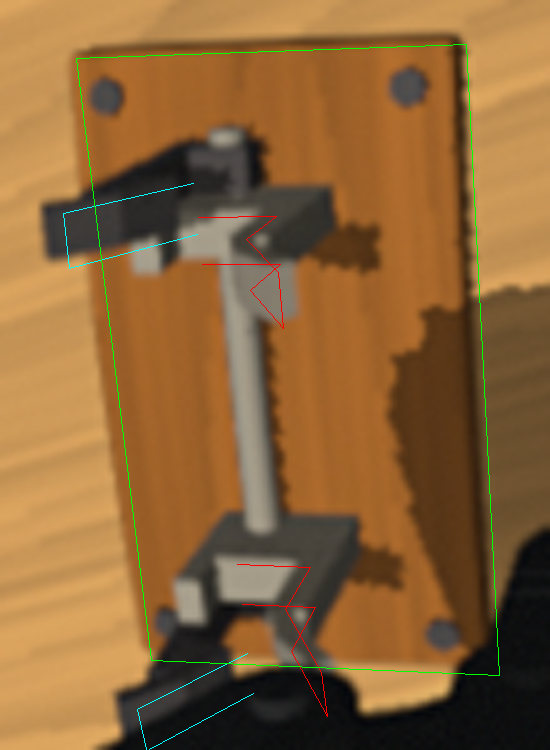

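View pics/ot.png

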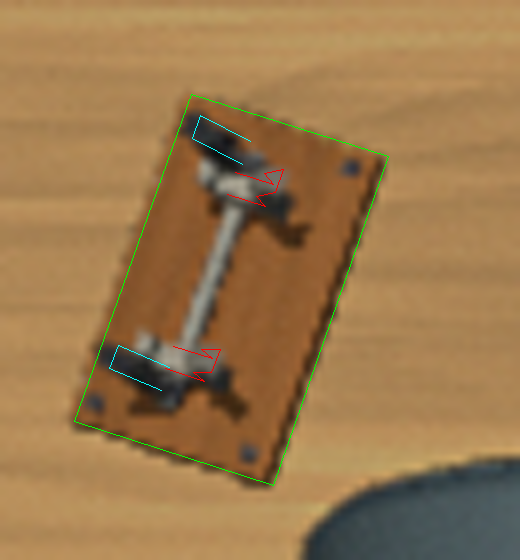

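View pics/os.png

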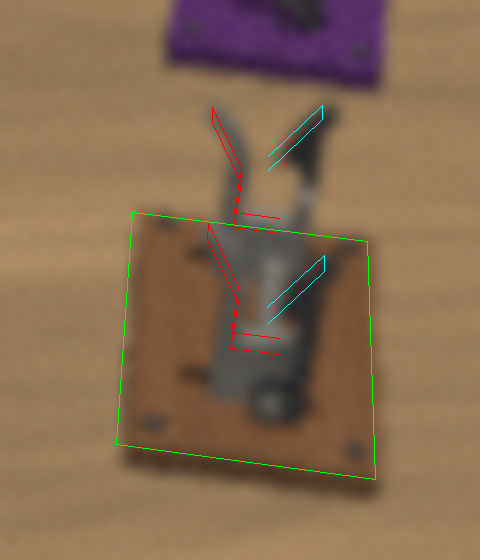

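Call:
drive_tool([
  [[0,0.035,0],0],
  [[0,0.035,0],0],
  [[0,0.025,-0.01],0],
  [[0,0.01,-0.01],0],
  [[0,0,-0.01],0],
  [[0,0,0],0],
  [[0,0,0],0],
])

```text
time_s: 6.05
eef_pos: [0.4879, 0.1813, 0.1486]
eef_rot: [0.001, 0.988, -0.154, -0.004]
wrist_force: [-0.1, 0.0, -1.8]
opening: 0.163
```

Run:
```python
from bench import get_obs,camera
from ov import *
o=get_obs();print(o["eef_pos"],o["eef_rot"],o["wrist_force"])
c=camera("wrist");pickle.dump(c,open("w5.pkl","wb"));cv2.imwrite("pics/w5.png",cv2.resize(c["frame"][:,:,::-1],(800,600)))
b=(.4825,.19);draw(c,wproj,b,np.radians(-16.9),b,150,30,350,330,2.6,"pics/ow5.png")
s=camera("scene");pickle.dump(s,open("s5.pkl","wb"))
draw(s,proj,b,np.radians(-16.9),b,310,110,400,240,5,"pics/os5.png")
```

```text
[0.48787408 0.18134287 0.14855372] [ 7.30231137e-04  9.88131861e-01 -1.53550071e-01 -4.15544033e-03] [-0.13853832  0.01104383 -1.82351037]
```

View pics/w5.png

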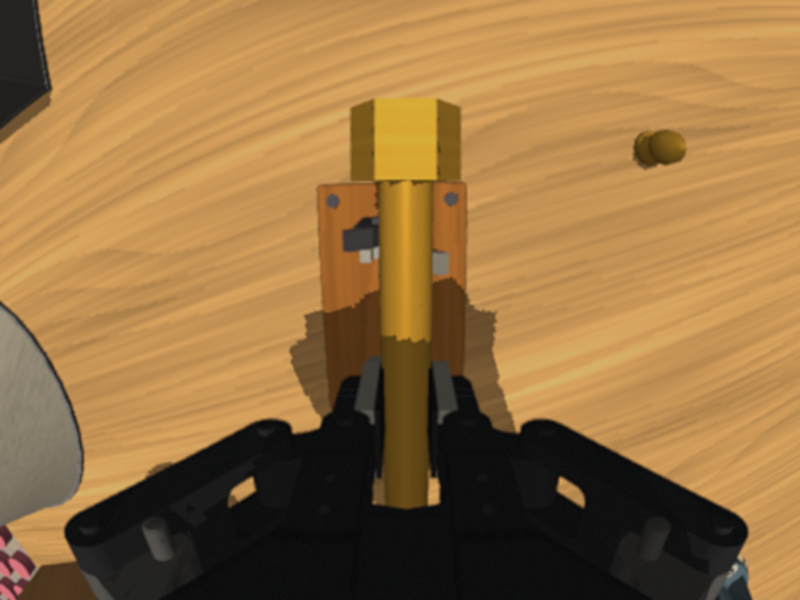

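View pics/os5.png

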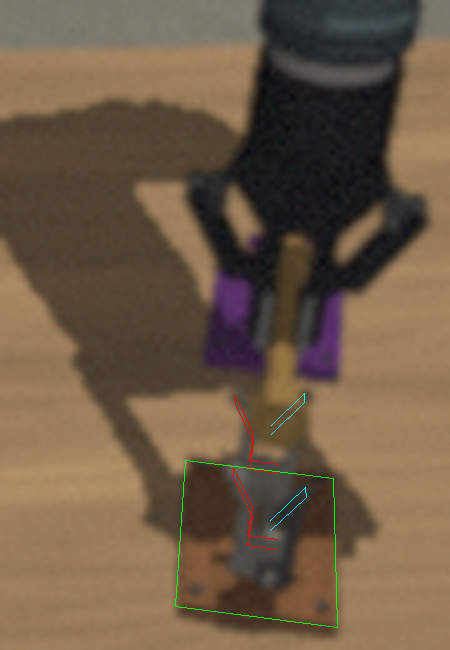

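Run:
```python
from ov import *
w=pickle.load(open("w5.pkl","rb"))
W=lambda x,y,z:wback(w,(x+.5)*.64-.5,(y+.5)*.64-.5,z)
print(w["eye"])
a,b=W(319,185.5,.014),W(466,183,.014);c=W(465,330,.014);print(a,b,np.linalg.norm(a-b),np.degrees(np.arctan2(*(b-c)[[1,0]])))
ax=np.array([np.cos(np.radians(-16.9)),np.sin(np.radians(-16.9))]);ay=np.array([-ax[1],ax[0]])
bc=(a+b)[:2]/2-ax*.075;print("base",bc)
tcp=np.array([.4879,.1813])
zt=.1556
j=W(406,181,zt+.010);k=W(405,500,zt+.008);n=W(406,98,zt+.014)
print("yaw stem",np.degrees(np.arctan2(*(j-k)[[1,0]])))
u=(j-k)/np.linalg.norm(j-k);m1=(j-u*.07)[:2];m2=(n-u*.091)[:2];print(m1,m2)
for m in(m1,m2,tcp): print("err along,lat",(bc-m)@ax*1e3,(bc-m)@ay*1e3)
# flare patch & jaw tips lateral in seat frame
for nm,p in {"flare L":(431,250),"flare R":(448,250),"jaw L":(343,240)}.items():
    q=W(*p,.085)[:2]-bc;print(nm,q@ax*1e3,q@ay*1e3)
```

```text
[0.55467086 0.16111094 0.29031042]
[0.56509073 0.21091866 0.014     ] [0.53969452 0.1274793  0.014     ] 0.08721865739614396 -16.45864491836291
base [0.48063161 0.19100164]
yaw stem -17.79685089194172
[0.4864601  0.18248004] [0.48725351 0.18231201]
err along,lat -8.054030395846551 6.459230381965195
err along,lat -8.862023641179247 6.38935504976461
err along,lat -9.774785782925171 7.169724548016245
flare L 46.16412164305459 -18.655978503323606
flare R 46.10834936781348 -26.29249009250651
jaw L 51.356036213722085 20.63373164795322
```

Call:
drive_tool([
  [[-0.005,0.009,0],0.015],
  [[0,0,-0.02],0],
  [[0,0,-0.02],0],
  [[0,0,0],0],
  [[0,0,0],0],
])

```text
time_s: 6.65
eef_pos: [0.4844, 0.191, 0.1115]
eef_rot: [-0.0, 0.989, -0.146, -0.001]
wrist_force: [0.4, 0.8, -1.4]
opening: 0.159
```

Run:
```python
from bench import get_obs,camera
from ov import *
o=get_obs();print(o["eef_pos"],o["eef_rot"],o["wrist_force"])
c=camera("wrist");pickle.dump(c,open("w6.pkl","wb"));cv2.imwrite("pics/w6.png",cv2.resize(c["frame"][:,:,::-1],(800,600)))
s=camera("scene");pickle.dump(s,open("s6.pkl","wb"));crop(s,310,110,400,240,5,"pics/s6.png")
```

```text
[0.48435568 0.19098383 0.11145362] [-4.11792741e-04  9.89264532e-01 -1.46130485e-01 -1.18216671e-03] [ 0.38850731  0.8264958  -1.39073581]
```

View pics/w6.png

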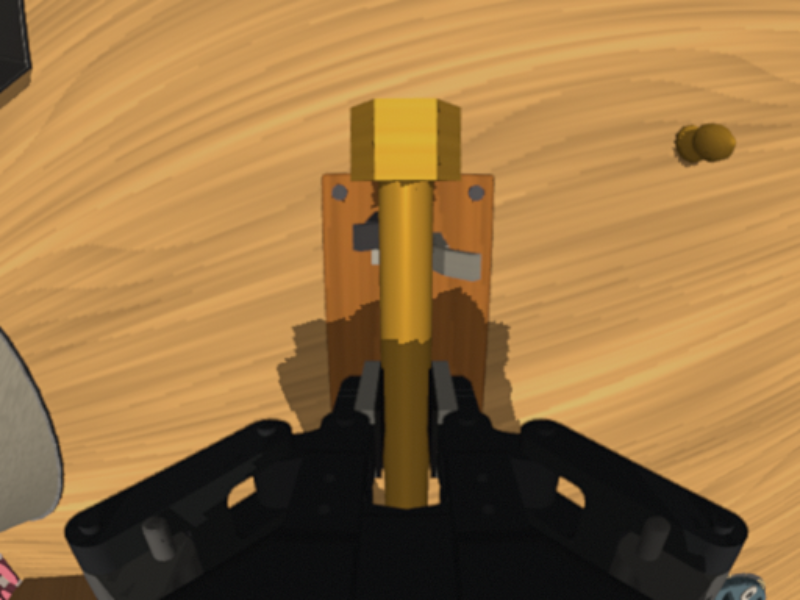

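View pics/s6.png

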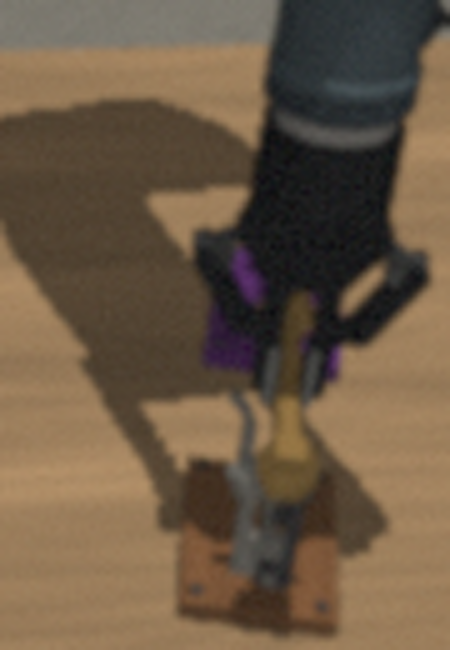

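Run:
```python
from ov import *
w=pickle.load(open("w6.pkl","rb"))
W=lambda x,y,z:wback(w,(x+.5)*.64-.5,(y+.5)*.64-.5,z)
a,b=W(323,175,.014),W(494,175,.014)
th=np.radians(-16.9);ax=np.array([np.cos(th),np.sin(th)]);ay=np.array([-ax[1],ax[0]])
bc=(a+b)[:2]/2-ax*.075
zt=.1185
j=W(406,181,zt+.010);k=W(405,500,zt+.008);n=W(406,98,zt+.014)
u=(j-k)/np.linalg.norm(j-k);print(np.degrees(np.arctan2(*(b-a)[[1,0]]))+90,np.degrees(np.arctan2(*(j-k)[[1,0]])))
for m in((j-u*.07)[:2],(n-u*.091)[:2]): print("err along,lat",bc,m,(bc-m)@ax*1e3,(bc-m)@ay*1e3)
```

```text
-16.699488452387584 -16.941621256174663
err along,lat [0.48061069 0.19121379] [0.48284183 0.19205518] -1.8901956967034144 -1.453647106014813
err along,lat [0.48061069 0.19121379] [0.48369988 0.19186828] -2.7655205116957196 -1.5242555072639146
```

Call:
drive_tool([
  [[-0.002,0,-0.01],0],
  [[0,0,-0.012],0],
  [[0,0,-0.01],0],
  [[0,0,0],0],
])

```text
time_s: 7.15
eef_pos: [0.4834, 0.1912, 0.0791]
eef_rot: [-0.001, 0.989, -0.146, 0.001]
wrist_force: [0.2, -0.6, -1.7]
opening: 0.157
```

Call:
drive_tool([
  [[-0.001,-0.0005,-0.006],0],
  [[0,0,-0.006],0],
  [[0,0,-0.004],0],
  [[0,0,0],0],
])

```text
time_s: 7.55
eef_pos: [0.4831, 0.1894, 0.0622]
eef_rot: [0.0, 0.989, -0.146, 0.001]
wrist_force: [-1.1, -3.8, -0.3]
opening: 0.161
```

Call:
drive_tool([
  [[0,0.0005,-0.006],0],
  [[0,0,-0.005],0],
  [[0,0,0],0],
])

```text
time_s: 7.85
eef_pos: [0.4841, 0.1896, 0.0518]
eef_rot: [0.0, 0.989, -0.146, 0.002]
wrist_force: [1.7, -3.3, -2.8]
opening: 0.16
```

Call:
drive_tool([
  [[-0.0005,0,-0.005],0],
  [[0,0,-0.003],0],
  [[0,0,0],0],
])

```text
time_s: 8.15
eef_pos: [0.4832, 0.1903, 0.0425]
eef_rot: [-0.001, 0.989, -0.146, 0.002]
wrist_force: [-0.2, -0.2, -2.5]
opening: 0.156
```

Run:
```python
from bench import get_obs,camera
from ov import *
o=get_obs();print(o["eef_pos"],o["eef_rot"],o["wrist_force"])
c=camera("wrist");cv2.imwrite("pics/w7.png",cv2.resize(c["frame"][:,:,::-1],(800,600)))
s=camera("scene");crop(s,310,110,400,240,5,"pics/s7.png")
```

```text
[0.48321077 0.19032081 0.04252504] [-5.77277176e-04  9.89248329e-01 -1.46234082e-01  1.73334822e-03] [-0.2208299  -0.15743163 -2.51669235]
```

View pics/w7.png

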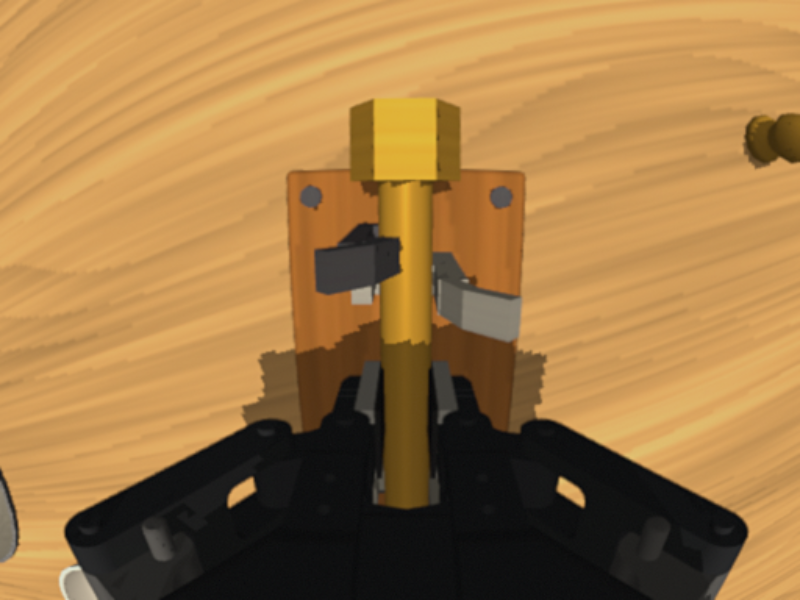

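View pics/s7.png

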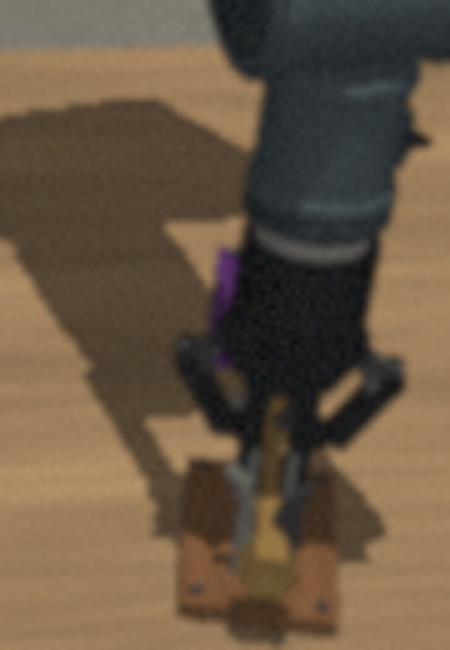

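The jaw nose now lies over the tube at (390,255), so it has passed. Next I'll press gently until the stem reaches the fork bottoms.

Call:
drive_tool([
  [[0,0,-0.002],0],
  [[0,0,0],0],
])

```text
time_s: 8.45
eef_pos: [0.4838, 0.1906, 0.0413]
eef_rot: [-0.001, 0.989, -0.146, 0.002]
wrist_force: [-1.9, -1.7, 0.3]
opening: 0.16
```

Call:
drive_tool([
  [[0,0,-0.002],0],
  [[0,0,-0.001],0],
])

```text
time_s: 8.65
eef_pos: [0.484, 0.1907, 0.0411]
eef_rot: [-0.0, 0.989, -0.146, 0.002]
wrist_force: [-6.7, -1.7, 9.0]
opening: 0.158
```

Call:
drive_tool([
  [[0,0,0],0],
  [[0,0,0],0],
  [[0,0,0],0],
  [[0,0,0],0],
  [[0,0,0],0],
], gripper=0.6)

```text
time_s: 9.15
eef_pos: [0.4853, 0.1912, 0.0419]
eef_rot: [-0.001, 0.989, -0.146, 0.004]
wrist_force: [-0.3, -0.3, 0.4]
opening: 0.602
```

Call:
drive_tool([
  [[0,0,0.015],0],
  [[0,0,0.03],0],
  [[0,0,0.045],0],
  [[0,0,0.045],0],
  [[0,0,0.03],0],
  [[0,0,0],0],
])

```text
time_s: 9.75
eef_pos: [0.4819, 0.1906, 0.2105]
eef_rot: [-0.0, 0.989, -0.146, 0.001]
wrist_force: [1.6, -0.1, -0.2]
opening: 0.598
```

Run:
```python
from bench import get_obs,camera
from ov import *
o=get_obs();print(o["eef_pos"],o["wrist_force"],o["opening"])
c=camera("wrist");pickle.dump(c,open("w8.pkl","wb"));cv2.imwrite("pics/w8.png",cv2.resize(c["frame"][:,:,::-1],(800,600)))
s=camera("scene");crop(s,310,110,400,240,5,"pics/s8.png")
```

```text
[0.48188887 0.19055011 0.21048233] [ 1.55358884 -0.08896493 -0.23683464] 0.5982815358317324
```

View pics/w8.png

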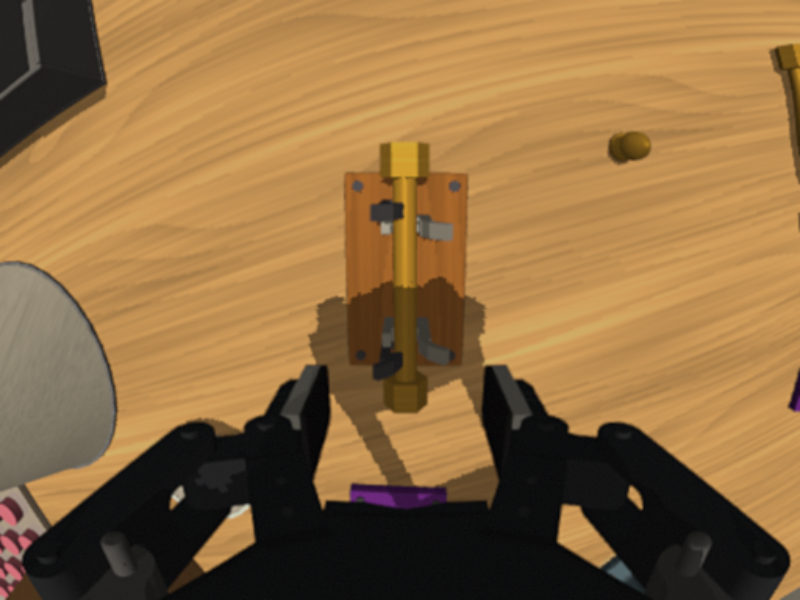

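View pics/s8.png

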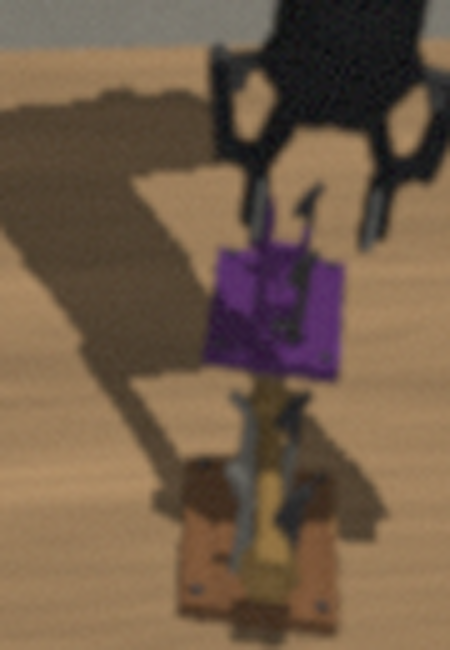

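Run:
```python
from ov import *
w=pickle.load(open("w8.pkl","rb"))
crop(w,210,80,310,270,4,"pics/w8c.png")
W=lambda x,y,z:wback(w,(x+.5)*.64-.5,(y+.5)*.64-.5,z)
f=W(405,142,.062);n=W(405,411,.056);print((f+n)/2,np.linalg.norm(f-n))
a,b=W(345,173,.014),W(468,174,.014);th=np.radians(-16.9);print((a+b)[:2]/2-.075*np.array([np.cos(th),np.sin(th)]))
# widths of nuts/tube near both ends tell height: apparent tube width
```

```text
[0.48186379 0.19157702 0.059     ] 0.18514756155939238
[0.48061313 0.19106902]
```

View pics/w8c.png

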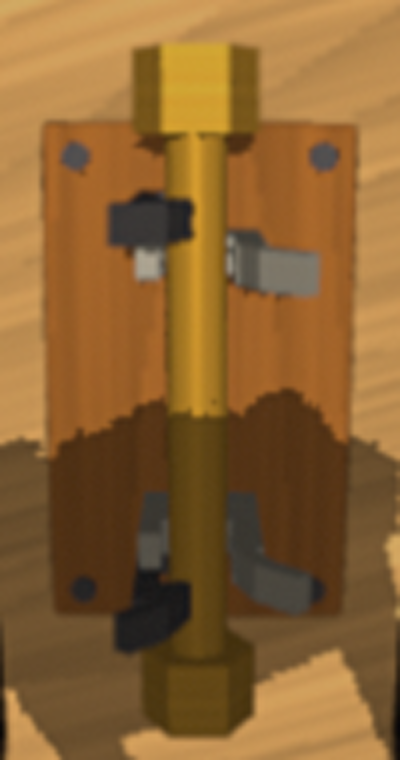

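```bash
python3 -c "
from bench import hand_in;print(hand_in())"
```

```text
the job is handed in; nothing more can be done
None
```

I took the long straight stem, pressed it past the jaw into the brown wooden-based holder, let go and backed the arm off. I then handed the job in at about 10 s; the hand-in gives no verdict.

- **Pressing:** I measured about 4 N at most on the way past the jaw. The stem stopped against the forks with 9 N upward on the tool, at the height expected for the seat.
- **After release:** The wrist picture shows both jaw noses lying over the tube and the tube in both forks. The nuts are outside the holder, and the stem is within about 2 mm of centred. The gripper is clear, with its tips about 0.21 m above the bench.
- **Not matching or not checked:** Camera position estimates of the holder differed by up to about 4–5 mm, and I settled this by comparing stem and holder in the same wrist picture. I judged the jaw closed from the pictures only, as there is no direct angle reading.

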